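# Find the hidden index notch of a sloping track with a key

## Robot

A 6-joint arm with a two-finger parallel gripper is mounted at the origin on a cart in front of the work surface, level with it; the furniture and walls round the work are solid. World frame = base frame: x ahead of the robot, y to its left, z up, the work surface at z = 0. Lengths are in m, angles in rad, forces in N, time in s.
With the tool pointing down it reaches from about 0.35 to 0.775 m from the base axis. Payload 5.5 kg.
Tool frame: the origin (TCP) lies midway between the tips of the shut fingers; the grasp point (between the pads) lies arm.grip_depth behind it (arm.grip_depth is the distance from the TCP to the grasp point, in m); z points along the fingers, y is the line along which they close (so a half turn about z gives the same grasp; the last joint's range is limited). The gripper opens to 85 mm and grips with 20 to 120 N. Pads are 22 mm wide; open, the fingers measure 114 mm over their backs; the gripper's body (76 mm by 85 mm) begins 54 mm behind the grasp point. The pads swing forward as they close: fully open they stand 13 mm farther back than shut.
Start: joints at [-1.441, 0.313, 0.046, 1.304, 0, 1.431], TCP at [0.153, -0.554, 0.194] pointing down, gripper open.
Joint ranges: [-2.76, 2.76], [-0.86, 1.69], [-1.03, 1.26], [-2.2, 2.34], [-1.47, 1.5], [-3.14, 3.14]. Speed limits (rad/s): [2.57, 2.57, 3.14, 3.14, 3.14, 3.14].

## Interface

Orientations are given as a unit quaternion [w, x, y, z].
In Python, from bench import arm, cams gives the robot as it stands.
- The arm moves only by the shell command python3 -m pendant 'ROWS' [OPENING] [FORCE]. ROWS is JSON, a list of rows, each a list of 6 numbers: the shift along the tool's x, y, z as a fraction of full scale, then the turn, a rotation vector about the tool's x, y, z as a fraction of full scale. In form: [[tx, ty, tz, rx, ry, rz], ...]. A call has exactly 10 rows; each row is the pose to reach, as a shift and turn from the pose commanded when the call began, along the tool's axes at that moment; what a row does not reach only later rows make up. Full scale, the value 1, is 0.8 m for a shift and 30 degrees for a turn. A row lasts 1/10 s, in which the tool goes at most 50 mm and 8.59 degrees, less where a joint would pass 70% of its speed; a pose out of reach is approached as far as the arm can. A call with a number of a shift or a turn outside -1 to 1 is refused whole. A call with a gripper value outside its range is refused whole. OPENING is the opening, from 0 (shut) to 1 (fully open), set as the call begins (- or left out, the last holds). The fingers move at their own pace and stop on an object; FORCE is the grip in N (left out, the last holds). Time passes only in rows, so rows that repeat a pose let the fingers close, or fill a call up. It gives the time, the measured TCP pose, the force, the opening and the grip force at its end, in the units of the state.
- arm.read_state(): the state, without advancing time (a new reading comes with each control period).
- cams.camera(name): name is "side" or "top" or "wrist"; returns a dict with "color" (384x512x3 uint8, blue, green, red), "camera_matrix" (3x3 intrinsics, pixels), "k1" (the pictures are not rectified: a ray, as slopes to the right and down, at radius r is drawn at 1 + k1 r^2 times it, then the intrinsics apply), "extrinsics" (4x4, takes a point from world to camera coordinates). Camera axes: x right, y down, z forward; pixel columns grow to the right and rows downward; lengths in m; the calibration is good to about 2 mm. A picture is of the moment at which its call begins. There is no depth.
- arm.finish_job(): hands the job in; it is judged then, once.
The state is a dict: "t": time; "q": joint angles; "joint_velocities": joint speeds; "effort": joint torques, N m; "ee_pos": TCP position; "tool_rot": TCP orientation; "force": force on the tool from outside, world axes, zero at the start; "wrist_torque": the same for the moment, N m; "width": finger opening in m; "grip_force": force on a finger pad.
Only numpy, scipy, OpenCV 4.12 (cv2) and the standard library are available. Lean on these libraries where they do the work, as an engineer would, in place of code of your own. Each camera call takes 0.05 s, during which the arm holds its last target. There are 200 camera calls.

## Task

Take the black rubber dust cap off the sloping index unit and set it flat, right side up, on a free patch of desk. Then take the orange-handled key from its slanted wooden stand, put its foot in at the wide entry gate that the cap covered, and drag the foot gently along the floor of the track until it drops into the hidden notch; stop there, make sure it is fully down, let go of the key and leave it standing in the notch. Leave the other things on the desk where they are.

Things in the scene. Friction and masses are not known exactly. Their poses are not given: they have to be found in the camera images.
- index_unit: grey desk unit, 166 mm long (its y axis) and about 85 mm deep, with a sloping aluminium top, fixed to the desk. Origin on the desk under the middle of the top; x points away from its low front edge, y along the track, z up. It stands with the low front to the robot's right and the gate towards the robot, place and yaw varying; the top is 55 mm high in the middle and 35 to 73 mm from front edge to back edge.
- track (a point): middle of the unit's sloping top surface. z: normal of the slope, leaning 0.524 rad (30 deg) from vertical towards the low front edge; x up the slope; y along the track. In this frame (mm) an 11 mm wide slit at x = 0 runs from y = -41 to the gate at y = 44; its rails are 6 mm thick. Under them is a channel 25 mm wide, y = -41 to 71.
- slit_end (a point): closed end of the slit (y = -41 mm), on the sloping top; axes as track. The foot rides on two ledges at z = -20 mm (9 mm gutter between). Hidden under the rails, its centre anywhere from y = -24 to +16 mm of the track frame, is the notch: a gap in both ledges, 26 mm long, bottom at z = -30 mm.
- gate (a point): middle of the entry gate, on the sloping top (y = +57 mm of the track frame), axes as track: an opening 25 mm along x and 27 mm along y at the +y end of the slit, where the key's foot goes in. A lip 4 mm high and 5 mm thick stands on the top 27 to 32 mm down the slope from it.
- dust_cap: loose black rubber dust cap, a flat round disc 49 mm across and 22 mm tall (solid below), 40 g. Origin at the middle of its underside, z towards its upper face. At first it lies on the sloping top over the entry gate (at y = +57 of the track frame), held by the lip.
- key_stand: light wooden slanted block, 54 mm wide, about 70 mm deep, fixed to the desk, low front to the robot's right; place and yaw vary. Origin on the desk under the middle of its sloping top, which is 56 mm high there and leans 30 deg towards its low front edge (-x of the stand). A square well 24 mm wide and 38 mm deep, at right angles to the top, holds the key's foot.
- key: loose key, 95 mm long, 60 g: round steel foot 20 mm across and 6 mm thick, steel shank 7 mm thick, brass collar 19 mm across from 36 to 39 mm, then an orange handle 16 mm square and 56 mm long (39 to 95 mm). Origin at the middle of the foot's underside, z along the key to the handle. It first stands in the stand, leaning 30 deg with it (up to 6 deg more, as the well is loose), its square sides roughly parallel with the stand's.
- key_foot (a point): middle of the underside of the key's foot (the key's origin)
- key_grip (a point): point in the upper half of the key's orange handle, on its axis, 70 mm above the foot's underside
- oil_bottle: bystander: small white dropper bottle, 29 mm across, 76 mm tall; origin under its middle
- flashlight: bystander: red flashlight standing on its head, 40 mm across, 88 mm tall; origin under its middle
- tape_roll: bystander: yellowish roll of tape lying flat, 60 mm across, 15 mm tall; origin under its middle
- spray_can: bystander: small spray can, 35 mm across, 108 mm tall; origin under its middle
- small_carton: bystander: brown carton 56 x 78 x 34 mm; origin under its middle. Here the desk is open from its front edge at x = 0.34 m to the keyboard and mouse pad at about x = 0.6 m.
- usb_stick: bystander: black memory stick lying flat, 17 x 49 x 8 mm; origin under its middle
- eyepiece_spare: bystander: black and white spare eyepiece standing on its barrel, 33 mm across, 45 mm tall; origin under its middle. It stands in front of the large fixed microscope, whose base reaches to y = 0.08 m and whose eyepieces overhang the desk as far as x = 0.36 m (y 0.15 to 0.25, 0.35 to 0.41 m high): go round them.

How it is judged:
By the outcome, as a careful person would: the job done as asked, in the order asked, and still so for the second after the job is handed in, with the robot touching nothing.
It also fails if it takes over 72 s, if anything falls off the work surface, if the arm or the gripper's body presses on something with over 40 N, if the wrist force passes 120 N, or if a joint passes its speed limit or range.

## Working session

There is one attempt and no reset: what is moved stays moved. The work goes in short steps, Python scripts to look and compute and a shell command to move; the robot and the scene stay as the last step left them, time stands still between calls to the robot, and variables do not carry over. Pictures are saved under pics/ and viewed, at most 10 in all, crops included, and the job is handed in when it is done.

```bash
ls; mkdir -p pics
python3 - <<'E'
from bench import arm,cams
import cv2,numpy as np
s=arm.read_state();print(s, arm.grip_depth)
for n in("side","top"):
    c=cams.camera(n);cv2.imwrite(f"pics/{n}0.png",cv2.resize(c["color"],(800,600)))
    print(n,c["camera_matrix"].tolist(),c["k1"],np.round(c["extrinsics"],3).tolist())
E
```

```text
pics
{'t': 0.0, 'q': array([-1.44061621e+00,  3.13980733e-01,  4.49324740e-02,  1.30358311e+00,
       -5.76969530e-06,  1.43120087e+00]), 'joint_velocities': array([-3.53737652e-04,  8.64417323e-04,  6.62070820e-04,  1.00562771e-03,
        6.72035029e-04,  4.47572397e-05]), 'effort': array([-6.22047501e-04, -4.80627930e+01,  2.98532814e+01,  1.91851758e-02,
       -1.88406370e-04,  1.07788236e-05]), 'ee_pos': array([ 0.15315964, -0.55360999,  0.1932011 ]), 'tool_rot': array([-9.17522230e-04,  9.90916010e-01,  1.34479066e-01,  1.43454374e-06]), 'force': array([ 0.38877298, -0.06434945,  1.0872734 ]), 'wrist_torque': array([-0.00099519, -0.02589291,  0.0282788 ]), 'grip_force': 0.0, 'width': 0.08536293975940316} 0.0187
side [[397.6048028170992, 0.0, 260.9233422424175], [0.0, 397.6048028170992, 190.85160520115903], [0.0, 0.0, 1.0]] -0.021400495015974078 [[-0.908, -0.418, -0.012, 0.348], [-0.217, 0.496, -0.841, 0.25], [0.357, -0.761, -0.542, 0.694], [0.0, 0.0, 0.0, 1.0]]
top [[402.08652452493584, 0.0, 249.34533954591166], [0.0, 402.08652452493584, 189.11087194873147], [0.0, 0.0, 1.0]] 0.03324708573026919 [[-0.002, -1.0, 0.015, -0.168], [-0.985, -0.001, -0.173, 0.465], [0.173, -0.015, -0.985, 0.94], [0.0, 0.0, 0.0, 1.0]]
```

View pics/side0.png

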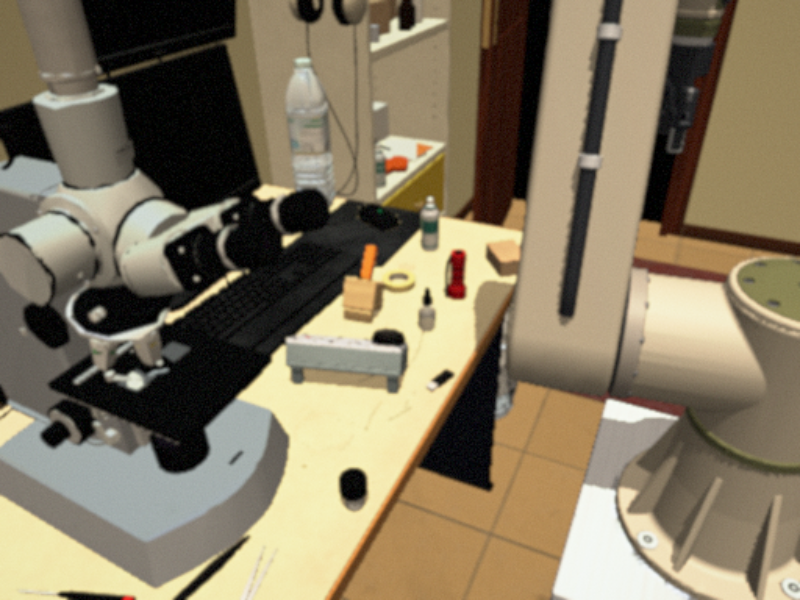

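View pics/top0.png

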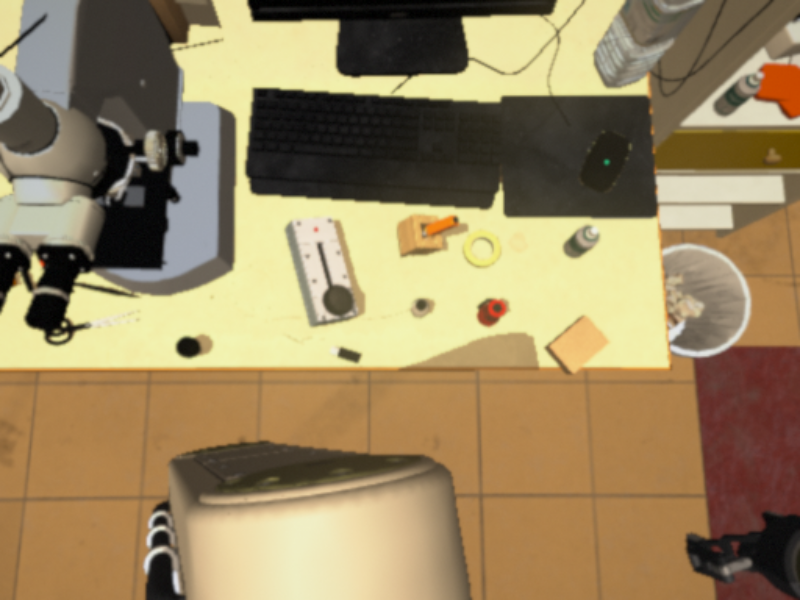

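```bash
cat > h.py <<'E'
from bench import arm,cams
import cv2,numpy as np
from scipy.spatial.transform import Rotation as R
def snap(n,f=None,box=None,k=1):
    c=cams.camera(n);im=c["color"]
    if f:
        if box: x0,y0,x1,y1=box; im=im[y0:y1,x0:x1]
        cv2.imwrite(f"pics/{f}.png",cv2.resize(im,None,fx=k,fy=k,interpolation=cv2.INTER_CUBIC))
    return c
def ray(c,u,v):
    K=c["camera_matrix"];d=np.array([(u-K[0,2])/K[0,0],(v-K[1,2])/K[1,1]])
    s=d.copy()
    for _ in range(20): s=d/(1+c["k1"]*(s@s))
    E=c["extrinsics"];Rm=E[:3,:3]
    return -Rm.T@E[:3,3], Rm.T@np.array([s[0],s[1],1])
def onz(c,u,v,z):
    o,d=ray(c,u,v);return o+d*(z-o[2])/d[2]
def tri(l):
    A=np.zeros((3,3));b=np.zeros(3);ds=[]
    for c,u,v in l:
        o,d=ray(c,u,v);d=d/np.linalg.norm(d);P=np.eye(3)-np.outer(d,d);A+=P;b+=P@o;ds.append((P,o))
    p=np.linalg.solve(A,b);return p,[np.linalg.norm(P@(p-o)) for P,o in ds]
def proj(c,p):
    E=c["extrinsics"];q=E[:3,:3]@np.array(p)+E[:3,3];s=q[:2]/q[2];s=s*(1+c["k1"]*(s@s));K=c["camera_matrix"]
    return np.array([K[0,0]*s[0]+K[0,2],K[1,1]*s[1]+K[1,2]])
def pose():
    s=arm.read_state();w,x,y,z=s["tool_rot"];return np.array(s["ee_pos"]),R.from_quat([x,y,z,w]),s
def rel(p,Rt):
    """row (fraction) to go from present pose to p,Rt (scipy rotation)"""
    p0,R0,s=pose();return np.round(np.r_[R0.inv().apply(np.array(p)-p0)/.8,(R0.inv()*Rt).as_rotvec(degrees=True)/30],4)
E
python3 - <<'E'
from h import *
snap("top","top1",(170,130,330,240),5)
E
```

```text
(no output)
```

View pics/top1.png

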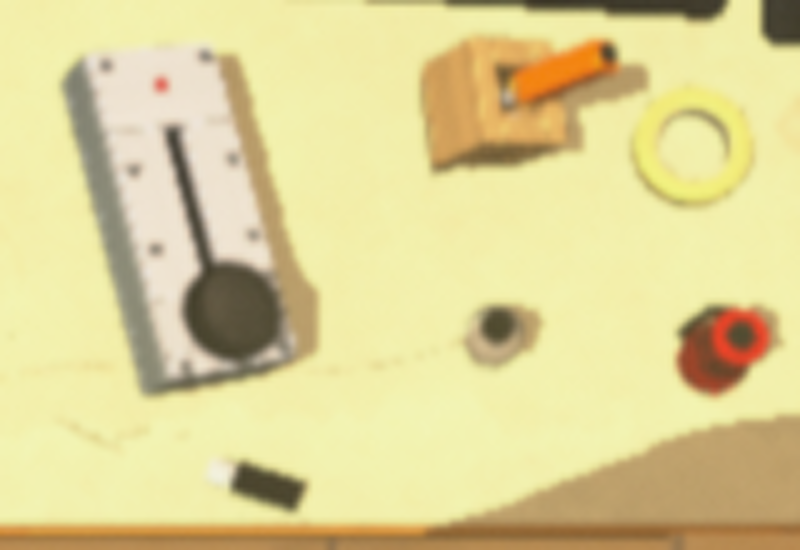

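```bash
cat >> h.py <<'E'
def unitR(yaw):
    Rz=R.from_euler("z",yaw); c,s=np.cos(np.pi/6),np.sin(np.pi/6)
    return Rz*R.from_matrix(np.array([[c,0,-s],[0,1,0],[s,0,c]]))
E
python3 - <<'E'
from h import *
from scipy.optimize import least_squares
c=snap("top")
P={(85,50):(38,-83,0),(215,45):(-38,-83,0),(297,354):(-38,83,0),(145,388):(38,83,0),(172,128):(0,-41,0),(232,310):(-2.5,57,22)}
uv=[(170+(a+.5)/5-.5,130+(b+.5)/5-.5) for a,b in P]
L=np.array(list(P.values()))/1e3
def f(v):
    Ru=unitR(v[2]);w=Ru.apply(L)+[v[0],v[1],.055]
    return np.concatenate([proj(c,a)-b for a,b in zip(w,uv)])
r=least_squares(f,[.45,0,np.pi/2]);print(r.x,np.round(r.fun.reshape(-1,2),1))
g=lambda a,b,z:np.round(onz(c,170+a/5,130+b/5,z),3)
print("tip",g(607,52,.13),"stand low edge",g(575,148,.04),"well",g(505,95,.056),"usb",g(255,485,0),"bottle",g(498,330,.07),"desk edge",g(250,525,0),"tape",g(692,145,0.015),g(740,330,.088))
s=snap("side")
# tri key tip: side (370,248)/800*512
k=.64
print(tri([(c,170+612/5,130+50/5),(s,371*k,246*k)]), tri([(c,170+505/5,130+97/5),(s,367*k,282*k)]))
E
```

```text
[ 0.50720761 -0.06532714  1.79721767] [[-1.1 -0.1]
 [ 0.9 -0.2]
 [-1.1  1.8]
 [ 1.2 -1. ]
 [-0.6 -0.1]
 [ 0.7 -0.3]]
tip [ 0.562 -0.263  0.13 ] stand low edge [ 0.54  -0.257  0.04 ] well [ 0.563 -0.221  0.056] usb [ 0.376 -0.098  0.   ] bottle [ 0.444 -0.216  0.07 ] desk edge [ 0.356 -0.096  0.   ] tape [ 0.548 -0.319  0.015] [ 0.441 -0.327  0.088]
(array([ 0.57390958, -0.26926798,  0.09567075]), [np.float64(0.000391118887596102), np.float64(0.0003911188875960467)]) (array([ 0.56078944, -0.22204007,  0.0542409 ]), [np.float64(0.0013664351275460345), np.float64(0.001366435127545877)])
```

```bash
cat >> h.py <<'E'
U=np.array([.5072,-.0653,.055]);YAW=1.797
def T(x,y,z): return unitR(YAW).apply(np.array([x,y,z])/1e3)+U
def toolU(): # tool x=up slope, tool z=-normal
    return unitR(YAW)*R.from_euler("x",180,degrees=True)
def steps(p,Rt):
    p0,R0,s=pose();print("at",np.round(p0,4),"F",np.round(s["force"],1),"to",np.round(p,4))
    print(rel(p,Rt))
E
python3 - <<'E'
from h import *
steps(T(0,57,130),toolU())
p0,R0,s=pose();d=(R0.inv()*toolU()).as_rotvec(degrees=True);print(d)
E
```

```text
at [ 0.1532 -0.5539  0.1936] F [-0.5  0.3 -0.3] to [ 0.4662 -0.1414  0.1676]
[ 0.5146 -0.3927  0.033   0.761   0.7946 -2.8445]
[ 22.82860794  23.83816989 -85.33387725]
```

```bash
python3 -m pendant '[[0.05,-0.04,-0.01,0,0,-0.25],[0.1,-0.08,-0.02,0.06,0.06,-0.5],[0.15,-0.12,-0.03,0.12,0.12,-0.75],[0.2,-0.16,-0.03,0.2,0.2,-1],[0.25,-0.2,-0.03,0.26,0.28,-1],[0.3,-0.23,-0.03,0.26,0.28,-1],[0.35,-0.27,-0.03,0.26,0.28,-1],[0.4,-0.31,-0.03,0.26,0.28,-1],[0.42,-0.33,-0.03,0.26,0.28,-1],[0.42,-0.33,-0.03,0.26,0.28,-1]]' 1 40
python3 - <<'E'
from h import *
steps(T(0,57,130),toolU());print(pose()[2]["q"])
E
```

```text
t: 1.25
ee_pos: [0.4078, -0.207, 0.2184]
tool_rot: [-0.077, 0.916, 0.388, 0.063]
force: [0.4, -0.1, 0.2]
width: 0.0855
grip_force: 0.0
at [ 0.4078 -0.207   0.2184] F [ 0.4 -0.1  0.2] to [ 0.4662 -0.1414  0.1676]
[ 0.0969  0.0021  0.0818  0.4972  0.5217 -1.8332]
[-0.77765906  0.13774512 -0.13744964  1.39009351  0.17467046  1.5551189 ]
```

```bash
python3 -m pendant '[[0.02,0,0.01,0.07,0.07,-0.25],[0.04,0,0.02,0.14,0.14,-0.5],[0.06,0,0.03,0.2,0.2,-0.75],[0.08,0,0.04,0.25,0.26,-0.92],[0.08,0,0.04,0.25,0.26,-0.92],[0.08,0,0.04,0.25,0.26,-0.92],[0.08,0,0.04,0.25,0.26,-0.92],[0.08,0,0.04,0.25,0.26,-0.92],[0.08,0,0.04,0.25,0.26,-0.92],[0.08,0,0.04,0.25,0.26,-0.92]]'
python3 - <<'E'
from h import *
steps(T(0,57,130),toolU());print(pose()[2]["q"])
E
```

```text
t: 2.25
ee_pos: [0.4529, -0.1598, 0.1983]
tool_rot: [-0.144, 0.786, 0.59, 0.116]
force: [0.3, 0.7, -0.2]
width: 0.0851
grip_force: 0.0
at [ 0.4529 -0.1598  0.1983] F [ 0.3  0.7 -0.2] to [ 0.4662 -0.1414  0.1676]
[ 0.0117  0.0134  0.0443  0.2516  0.263  -0.924 ]
[-0.7126366   0.2969513  -0.03231062  1.48090111  0.2860386   1.10726169]
```

```bash
python3 -m pendant '[[0.003,0.003,0.01,0.07,0.07,-0.25],[0.006,0.006,0.02,0.14,0.14,-0.5],[0.009,0.009,0.03,0.2,0.2,-0.75],[0.0117,0.0134,0.0443,0.2516,0.263,-0.924],[0.0117,0.0134,0.0443,0.2516,0.263,-0.924],[0.0117,0.0134,0.0443,0.2516,0.263,-0.924],[0.0117,0.0134,0.0443,0.2516,0.263,-0.924],[0.0117,0.0134,0.0443,0.2516,0.263,-0.924],[0.0117,0.0134,0.0443,0.2516,0.263,-0.924],[0.0117,0.0134,0.0443,0.2516,0.263,-0.924]]'
python3 - <<'E'
from h import *
steps(T(0,57,130),toolU())
c=snap("wrist","w1",k=1.5)
for p in [(0,57,22),(0,-41,0),(38,83,0),(-38,83,0),(-38,-83,0),(38,-83,0)]: print(p,proj(c,T(*p))*1.5)
E
```

```text
t: 3.25
ee_pos: [0.4663, -0.1413, 0.1677]
tool_rot: [-0.202, 0.601, 0.756, 0.161]
force: [-0.1, 1.2, -0.3]
width: 0.0853
grip_force: 0.0
at [ 0.4663 -0.1413  0.1677] F [-0.1  1.2 -0.3] to [ 0.4662 -0.1414  0.1676]
[-0.0002 -0.0002  0.0001  0.0001  0.0004  0.0005]
(0, 57, 22) [383.26411216 274.2555804 ]
(0, -41, 0) [513.90046661 267.90948262]
(38, 83, 0) [347.51532039 216.2264298 ]
(-38, 83, 0) [349.57361806 315.76180681]
(-38, -83, 0) [563.35543589 315.93505387]
(38, -83, 0) [574.91171243 217.26313785]
```

View pics/w1.png

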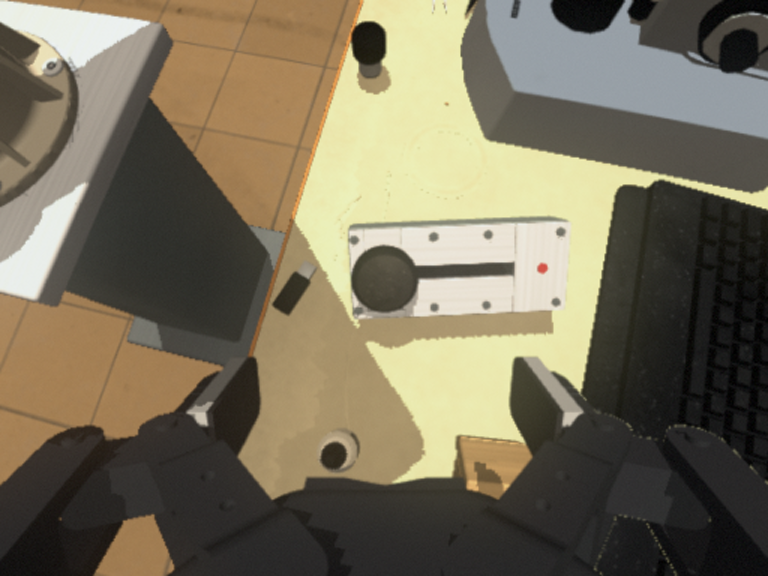

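```bash
cat > fit.py <<'E'
from h import *
from scipy.optimize import least_squares
w=snap("wrist");t=snap("top")
Pw={(348,227):(38,83,0),(352,321):(-38,83,0),(566,309):(-38,-83,0),(568,219):(38,-83,0),(514,268):(0,-41,0),(384.5,278.5):(-2.5,57,22)}
Pt={(85,50):(38,-83,0),(215,45):(-38,-83,0),(297,354):(-38,83,0),(145,388):(38,83,0),(172,128):(0,-41,0),(232,310):(-2.5,57,22)}
obs=[(w,np.array(k)/1.5-.17,np.array(v)/1e3) for k,v in Pw.items()]
obt=[(t,np.array([170,130])+(np.array(k)+.5)/5-.5,np.array(v)/1e3) for k,v in Pt.items()]
def f(v,ob):
    Ru=unitR(v[2]);return np.concatenate([proj(c,Ru.apply(L)+[v[0],v[1],.055])-b for c,b,L in ob])
for ob in(obs,obs+obt):
    r=least_squares(f,[.5,-.06,1.8],args=(ob,));print(r.x,np.round(r.fun.reshape(-1,2),1).tolist())
E
python3 fit.py
```

```text
[ 0.50727448 -0.06630942  1.84367263] [[-1.7, -2.8], [-0.3, 0.8], [-0.7, 2.4], [3.0, -3.4], [-0.1, -0.6], [-0.2, 3.0]]
[ 0.50723317 -0.0661292   1.83487633] [[-1.5, -3.6], [-0.5, 0.1], [-0.9, 2.9], [3.3, -2.9], [-0.1, -0.5], [-0.3, 2.4], [-1.9, 0.7], [-0.1, -0.4], [0.3, 1.0], [3.0, -0.8], [-0.9, 0.0], [1.9, -0.8]]
```

```bash
cat >> fit.py <<'E'
def g(v,ob):
    Ru=unitR(v[2]);o=[]
    for c,b,L in ob:
        L=L.copy()
        if L[2]>0: L[0]=v[4]
        elif L[0]: L[0]=np.sign(L[0])*v[3]+v[5]
        o.append(proj(c,Ru.apply(L)+[v[0],v[1],.055])-b)
    return np.concatenate(o)
for ob in(obs,obt,obs+obt):
    r=least_squares(g,[.5,-.06,1.8,.036,0,0],args=(ob,));print(np.round(r.x,4),np.round(r.fun.reshape(-1,2),1).tolist())
E
python3 fit.py|tail -3; python3 -c "
from h import *
snap('wrist','w2',(220,130,400,230),4.4)"
```

```text
[ 5.0730e-01 -6.6500e-02  1.8498e+00  3.5200e-02  1.3000e-03 -5.0000e-04] [[-1.7, 0.9], [-0.2, -0.4], [-0.3, 0.4], [2.6, -0.6], [-0.0, -0.6], [-0.2, 0.0]]
[ 5.0740e-01 -6.6900e-02  1.8026e+00  3.8500e-02  1.7000e-03  1.6000e-03] [[-1.4, -0.0], [0.9, -0.3], [-0.7, 1.7], [1.3, -0.9], [-0.1, -0.2], [-0.0, -0.3]]
[ 5.072e-01 -6.630e-02  1.840e+00  3.570e-02  9.000e-04 -5.000e-04] [[-1.5, -0.5], [-0.5, -0.8], [-0.5, 1.3], [3.0, -0.6], [-0.0, -0.5], [-0.3, -0.4], [-0.9, 0.7], [-0.9, -0.4], [-0.0, 1.0], [4.3, -1.0], [-1.0, 0.1], [0.8, -0.6]]
```

View pics/w2.png

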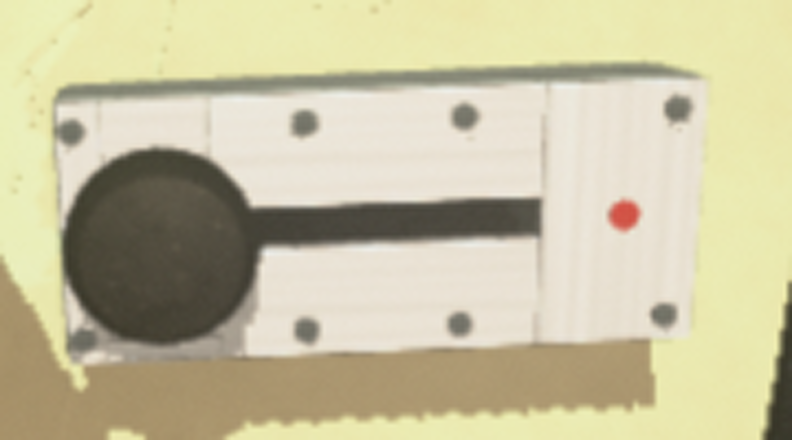

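```bash
cat > fit2.py <<'E'
from h import *
from scipy.optimize import least_squares
w=snap("wrist")
px=lambda a,b:np.array([220,130])+(np.array([a,b])+.5)/4.4-.5
def g(v):
    Ru=unitR(v[2]);P=lambda x,y,z=0:proj(w,Ru.apply([x,y,z])+[v[0],v[1],.055])
    h=v[3];o=v[4]
    return np.concatenate([P(h+o,.083)-px(57,97),P(-h+o,.083)-px(72,362),P(-h+o,-.083)-px(688,338),P(h+o,-.083)-px(703,78),
      2*(P(0,-.041)-px(540,218)),2*(P(0,v[5])-px(624,215)),2*(P(0,v[6])-px(265,226)),P(v[7],v[8],.022)-px(157,256)])
r=least_squares(g,[.507,-.066,1.83,.036,0,-.06,.03,0,.057]);print(np.round(r.x,4),np.round(r.fun.reshape(-1,2),1).tolist())
E
python3 fit2.py
```

```text
[ 5.0740e-01 -6.7200e-02  1.8353e+00  3.4200e-02 -1.0000e-04 -6.2400e-02
  2.9700e-02 -1.2000e-03  5.7500e-02] [[-2.1, 0.4], [-2.2, -0.0], [0.9, 0.2], [2.4, -0.1], [0.6, -0.4], [-0.0, -0.3], [0.0, 0.2], [-0.0, 0.0]]
```

```bash
sed -i 's/^U=.*/U=np.array([.5073,-.0669,.055]);YAW=1.83/' h.py
python3 - <<'E'
from h import *
steps(T(-1,57,2),toolU())
steps(T(-1,57,40),toolU())
E
```

```text
at [ 0.4663 -0.1412  0.1671] F [-0.5 -0.3  0.1] to [ 0.4527 -0.0833  0.0562]
[-0.0051 -0.0003  0.1572  0.0302 -0.0017 -0.0541]
at [ 0.4663 -0.1412  0.1671] F [-0.5 -0.3  0.1] to [ 0.4576 -0.1017  0.0891]
[-0.005   0.0005  0.1097  0.0302 -0.0017 -0.0541]
```

```bash
python3 -m pendant '[[-0.002,0,0.03,0.03,0,-0.054],[-0.005,0,0.06,0.03,0,-0.054],[-0.005,0,0.09,0.03,0,-0.054],[-0.005,0,0.11,0.03,0,-0.054],[-0.005,0,0.125,0.03,0,-0.054],[-0.005,0,0.137,0.03,0,-0.054],[-0.005,0,0.147,0.03,0,-0.054],[-0.005,0,0.153,0.03,0,-0.054],[-0.005,0,0.1565,0.03,0,-0.054],[-0.005,0,0.1565,0.03,0,-0.054]]'
python3 -m pendant '[[0,0,0,0,0,0],[0,0,0,0,0,0],[0,0,0,0,0,0],[0,0,0,0,0,0],[0,0,0,0,0,0],[0,0,0,0,0,0],[0,0,0,0,0,0],[0,0,0,0,0,0],[0,0,0,0,0,0],[0,0,0,0,0,0]]' 0.4 30
python3 - <<'E'
from h import *
steps(T(-1,57,2),toolU())
E
```

```text
t: 4.6
ee_pos: [0.453, -0.0835, 0.0568]
tool_rot: [-0.205, 0.589, 0.765, 0.158]
force: [-0.0, -0.9, -0.0]
width: 0.0856
grip_force: 0.0
t: 5.6
ee_pos: [0.453, -0.0834, 0.0567]
tool_rot: [-0.205, 0.589, 0.765, 0.158]
force: [-0.3, 0.1, 0.9]
width: 0.0341
grip_force: 0.0
at [ 0.453  -0.0834  0.0567] F [-0.3  0.1  0.9] to [ 0.4527 -0.0833  0.0562]
[-0.0001 -0.0003  0.0007  0.0002 -0.0016  0.0002]
```

Run:
```python
from h import *
w=snap("wrist"); t=snap("side")
a=cv2.resize(w["color"][100:340,120:420],None,fx=1.6,fy=1.6); b=cv2.resize(t["color"][180:280,160:280],None,fx=2.6,fy=3.84)
cv2.imwrite("pics/m1.png",np.hstack([a,b[:384]]))
print(proj(w,T(0,57,0)),a.shape,b.shape)
```

```text
[255.0042359 216.1760519] (384, 480, 3) (384, 312, 3)
```

View pics/m1.png

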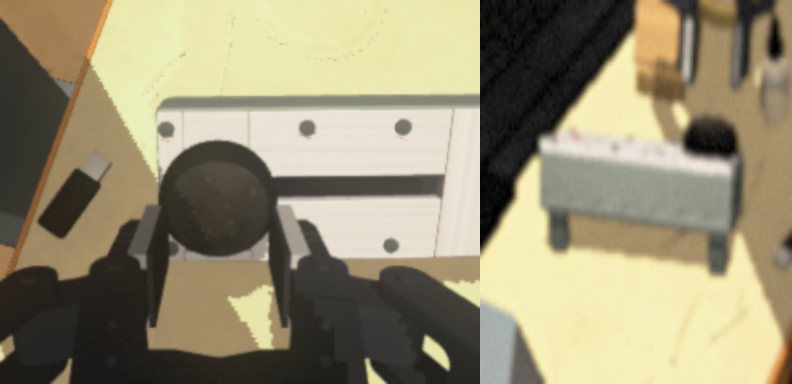

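Run:
```python
from h import *
w=snap("wrist"); s=snap("side")
p,Ro,_=pose()
for n,c in(("w",w),("s",s)):
    for y in (-.017,.017): print(n,y,[np.round(proj(c,p+Ro.apply([0,y,-z])),0).tolist() for z in(.0,.008,.03)])
K=w["extrinsics"];cam=-K[:3,:3].T@K[:3,3];print("cam in tool",Ro.inv().apply(cam-p))
f=lambda a,b:np.array([160+(a-480)/2.6,180+b/3.84]);print("side tips",f(688,82),f(738,82),"cap",f(710,135)); print("cap proj",proj(s,T(0,57,22)))
```

```text
w -0.017 [[230.0, 219.0], [229.0, 223.0], [226.0, 237.0]]
w 0.017 [[280.0, 219.0], [281.0, 223.0], [285.0, 237.0]]
s -0.017 [[255.0, 220.0], [256.0, 216.0], [256.0, 206.0]]
s 0.017 [[240.0, 218.0], [241.0, 215.0], [241.0, 205.0]]
cam in tool [ 0.06661948  0.00049676 -0.17965188]
side tips [240.         201.35416667] [259.23076923 201.35416667] cap [248.46153846 215.15625   ]
cap proj [248.57375772 210.34083883]
```

```bash
python3 -m pendant '[[0,0,0,0,0,0],[0,0,0,0,0,0],[0,0,0,0,0,0],[0,0,0,0,0,0],[0,0,0,0,0,0],[0,0,0.004,0,0,0],[0,0,0.008,0,0,0],[0,0,0.012,0,0,0],[0,0,0.015,0,0,0],[0,0,0.015,0,0,0]]' 0.85 30
python3 - <<'E'
from h import *
w=snap("wrist");p,Ro,s=pose();print(s["force"],s["width"],p)
b=cv2.resize(w["color"][130:330,170:350],None,fx=3,fy=3);cv2.imwrite("pics/w3.png",b)
E
```

```text
t: 6.8
ee_pos: [0.4511, -0.0773, 0.046]
tool_rot: [-0.206, 0.589, 0.765, 0.158]
force: [0.2, 0.7, -0.0]
width: 0.0724
grip_force: 0.0
[ 0.0988744  -0.00067519  0.62879673] 0.07250088091813812 [ 0.45124543 -0.07743005  0.04620847]
```

View pics/w3.png

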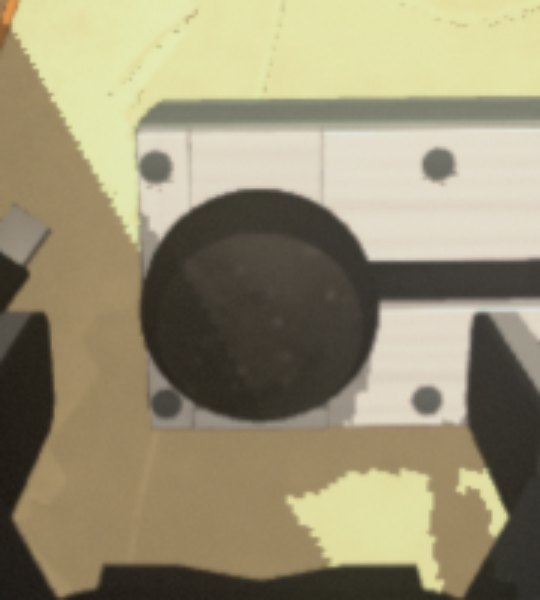

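```bash
python3 -m pendant '[[0,0,0.002,0,0,0],[0,0,0.004,0,0,0],[0,0,0.006,0,0,0],[0,0,0.008,0,0,0],[0,0,0.01,0,0,0],[0,0,0.01,0,0,0],[0,0,0.01,0,0,0],[0,0,0.01,0,0,0],[0,0,0.01,0,0,0],[0,0,0.01,0,0,0]]'
python3 - <<'E'
from h import *
w=snap("wrist");print(w["camera_matrix"][0,0],w["k1"]);p,Ro,s=pose()
print((w["extrinsics"][:3,:3]@Ro.as_matrix()).round(3))
print(unitR(YAW).inv().apply(p-U)*1e3)
for z in(0,22):print([proj(w,T(x,y,z)).round(1).tolist() for x,y in((0,57+24.5),(0,57-24.5),(24.5,57),(-24.5,57))])
E
```

```text
t: 7.85
ee_pos: [0.4504, -0.0738, 0.0395]
tool_rot: [-0.205, 0.589, 0.765, 0.158]
force: [-0.3, 0.6, -1.0]
width: 0.0727
grip_force: 0.0
282.1634419566279 -0.04201243241508133
[[ 0.002  1.     0.   ]
 [-0.964  0.001 -0.265]
 [-0.265  0.     0.964]]
[ -0.96172898  56.71550312 -17.35307837]
[[215.1, 227.0], [294.5, 227.1], [254.8, 188.6], [254.8, 262.7]]
[[209.5, 242.3], [299.8, 242.4], [254.6, 199.0], [254.6, 282.0]]
```

```bash
python3 -m pendant '[[0,0,0.001,0,0,0],[0,0,0.002,0,0,0],[0,0,0.003,0,0,0],[0,0,0.004,0,0,0],[0,0,0.005,0,0,0],[0,0,0.006,0,0,0],[0,0,0.007,0,0,0],[0,0,0.008,0,0,0],[0,0,0.009,0,0,0],[0,0,0.01,0,0,0]]'
```

```text
t: 8.9
ee_pos: [0.4494, -0.0699, 0.0325]
tool_rot: [-0.205, 0.589, 0.765, 0.158]
force: [0.7, 0.2, -0.7]
width: 0.0726
grip_force: 0.0
```

```bash
python3 -m pendant '[[0,0,0,0,0,0],[0,0,0,0,0,0],[0,0,0,0,0,0],[0,0,0,0,0,0],[0,0,0,0,0,0],[0,0,0,0,0,0],[0,0,0,0,0,0],[0,0,0,0,0,0],[0,0,0,0,0,0],[0,0,0,0,0,0]]' 0.45 25
```

```text
t: 9.9
ee_pos: [0.4494, -0.07, 0.0327]
tool_rot: [-0.205, 0.589, 0.765, 0.158]
force: [-1.3, -3.4, 5.5]
width: 0.0405
grip_force: 24.6
```

Run:
```python
from h import *
w=snap("wrist");s=snap("side");p,Ro,st=pose();print(st["force"],st["width"],st["grip_force"])
a=cv2.resize(w["color"][130:330,160:350],None,fx=2.5,fy=2.5);b=cv2.resize(s["color"][165:245,215:275],None,fx=5,fy=6.25,interpolation=cv2.INTER_CUBIC)
cv2.imwrite("pics/m2.png",np.hstack([a,b]));print([proj(s,T(0,57,z)).round(1) for z in(0,22,50)])
```

```text
[-1.67135174 -2.21988054  3.61824156] 0.04001798325342781 24.617051960667595
[array([247.9, 220.1]), array([248.6, 210.3]), array([249.5, 197.9])]
```

View pics/m2.png

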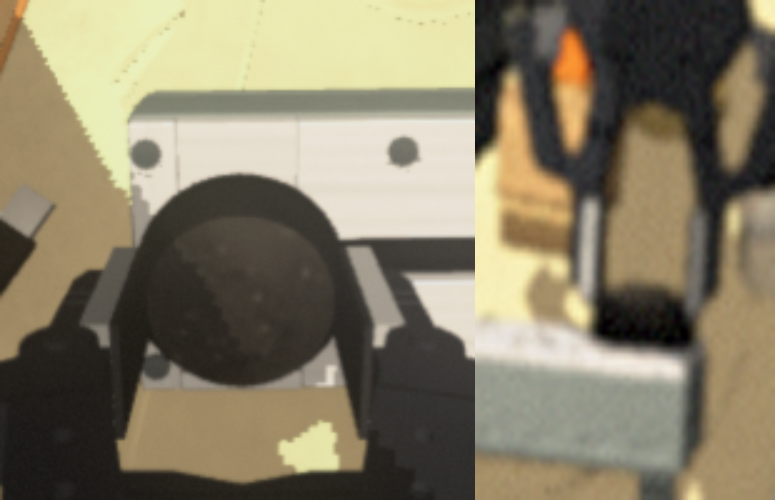

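```bash
python3 -m pendant '[[0,0,0,0,0,0],[0,0,0,0,0,0],[0,0,0,0,0,0],[0,0,0,0,0,0],[0,0,0.002,0,0,0],[0,0,0.004,0,0,0],[0,0,0.006,0,0,0],[0,0,0.008,0,0,0],[0,0,0.01,0,0,0],[0,0,0.011,0,0,0]]' 0.8 25
python3 -m pendant '[[0,0,0,0,0,0],[0,0,0,0,0,0],[0,0,0,0,0,0],[0,0,0,0,0,0],[0,0,0,0,0,0],[0,0,0,0,0,0],[0,0,0,0,0,0],[0,0,0,0,0,0],[0,0,0,0,0,0],[0,0,0,0,0,0]]' 0.4 30
```

```text
t: 11.0
ee_pos: [0.4481, -0.0655, 0.0248]
tool_rot: [-0.206, 0.589, 0.765, 0.158]
force: [-0.1, -0.5, 0.0]
width: 0.0683
grip_force: 0.0
t: 12.0
ee_pos: [0.4484, -0.0658, 0.0252]
tool_rot: [-0.205, 0.589, 0.765, 0.158]
force: [-1.2, -2.5, 4.9]
width: 0.0445
grip_force: 30.5
```

```bash
python3 -m pendant '[[0,0,0,0,0,0],[0,0,0,0,0,0],[0,0,0,0,0,0],[0,0,0,0,0,0],[0,0,0.001,0,0,0],[0,0,0.002,0,0,0],[0,0,0.004,0,0,0],[0,0,0.005,0,0,0],[0,0,0.007,0,0,0],[0,0,0.008,0,0,0]]' 0.75 25
python3 -m pendant '[[0,0,0,0,0,0],[0,0,0,0,0,0],[0,0,0,0,0,0],[0,0,0,0,0,0],[0,0,0,0,0,0],[0,0,0,0,0,0],[0,0,0,0,0,0],[0,0,0,0,0,0],[0,0,0,0,0,0],[0,0,0,0,0,0]]' 0.4 35
```

```text
t: 13.0
ee_pos: [0.4473, -0.0624, 0.0192]
tool_rot: [-0.205, 0.589, 0.765, 0.158]
force: [0.2, 0.4, -0.5]
width: 0.0643
grip_force: 0.0
t: 14.0
ee_pos: [0.4479, -0.0638, 0.0207]
tool_rot: [-0.204, 0.589, 0.766, 0.158]
force: [-1.3, -5.0, 10.2]
width: 0.0457
grip_force: 40.3
```

```bash
python3 -m pendant '[[0,0,-0.004,0,0,0],[0,0,-0.01,0,0,0],[0,0,-0.016,0,0,0],[0,0,-0.024,0,0,0],[0,0,-0.032,0,0,0],[0,0,-0.04,0,0,0],[0,0,-0.05,0,0,0],[0,0,-0.06,0,0,0],[0,0,-0.06,0,0,0],[0,0,-0.06,0,0,0]]' 0.4 45
python3 - <<'E'
from h import *
w=snap("wrist");cv2.imwrite("pics/w4.png",cv2.resize(w["color"][120:340,150:370],None,fx=2.6,fy=2.6))
E
```

```text
t: 15.0
ee_pos: [0.4537, -0.086, 0.061]
tool_rot: [-0.205, 0.589, 0.765, 0.158]
force: [-1.0, 1.6, -0.7]
width: 0.0453
grip_force: 45.9
```

View pics/w4.png

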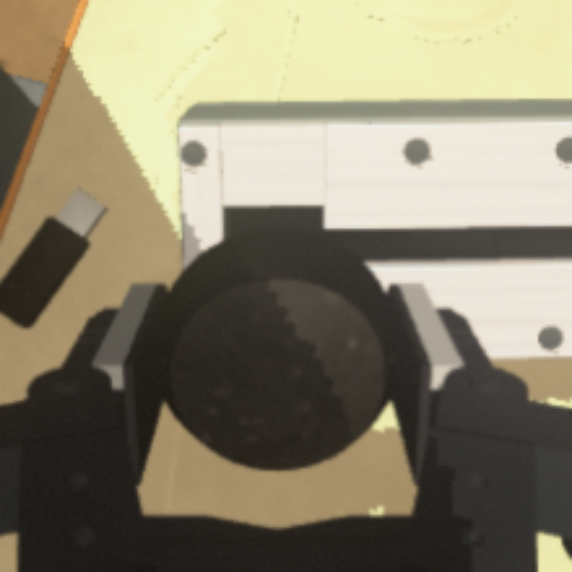

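```bash
cat >> h.py <<'E'
def down(yaw): return R.from_euler("z",yaw)*R.from_euler("x",180,degrees=True)
def tr(p): return unitR(YAW).inv().apply(np.array(p)-U)*1e3
E
python3 - <<'E'
from h import *
print(tr([.4479,-.0638,.0207]))
steps([.44,.035,.07],down(YAW))
print(pose()[2]["q"])
E
```

```text
[ -1.36988216  56.62114306 -38.81532663]
at [ 0.4535 -0.0858  0.0608] F [-0.4  0.5  0.5] to [0.44  0.035 0.07 ]
[ 1.3580e-01  2.2400e-02  6.5300e-02  1.0000e-04 -1.0018e+00 -1.0000e-04]
[-0.6092252   0.50050549 -0.15824737  1.32787107  0.32951895  0.63229834]
```

```bash
python3 -m pendant '[[0.01,0.002,-0.01,0,-0.1,0],[0.03,0.004,-0.01,0,-0.3,0],[0.05,0.008,0,0,-0.5,0],[0.08,0.012,0.02,0,-0.7,0],[0.1,0.016,0.04,0,-0.85,0],[0.12,0.02,0.055,0,-0.95,0],[0.136,0.022,0.065,0,-1,0],[0.136,0.022,0.065,0,-1,0],[0.136,0.022,0.065,0,-1,0],[0.136,0.022,0.065,0,-1,0]]'
python3 - <<'E'
from h import *
steps([.44,.035,-.025],down(YAW))
print(pose()[2]["width"])
E
```

```text
t: 16.05
ee_pos: [0.44, 0.0342, 0.0703]
tool_rot: [-0.0, 0.61, 0.792, 0.0]
force: [-0.0, 0.5, -1.3]
width: 0.0451
grip_force: 46.0
at [0.44   0.0342 0.0703] F [-0.   0.5 -1.3] to [ 0.44   0.035 -0.025]
[ 0.0008  0.0002  0.1191 -0.     -0.0019 -0.0016]
0.045131071903287
```

```bash
python3 -m pendant '[[0,0,0.02,0,0,0],[0,0,0.045,0,0,0],[0,0,0.07,0,0,0],[0,0,0.09,0,0,0],[0,0,0.1,0,0,0],[0,0,0.108,0,0,0],[0,0,0.114,0,0,0],[0,0,0.117,0,0,0],[0,0,0.119,0,0,0],[0,0,0.119,0,0,0]]'
python3 -m pendant '[[0,0,0.0015,0,0,0],[0,0,0.003,0,0,0],[0,0,0.0045,0,0,0],[0,0,0.006,0,0,0],[0,0,0.0075,0,0,0],[0,0,0.009,0,0,0],[0,0,0.0105,0,0,0],[0,0,0.012,0,0,0],[0,0,0.013,0,0,0],[0,0,0.013,0,0,0]]'
```

```text
t: 17.05
ee_pos: [0.44, 0.035, -0.0246]
tool_rot: [-0.0, 0.61, 0.793, 0.0]
force: [-0.6, -1.0, -0.8]
width: 0.0453
grip_force: 46.0
t: 18.05
ee_pos: [0.4397, 0.035, -0.0353]
tool_rot: [-0.0, 0.61, 0.793, 0.0]
force: [-0.0, -1.2, -0.5]
width: 0.0453
grip_force: 46.0
```

```bash
python3 -m pendant '[[0,0,0.0005,0,0,0],[0,0,0.001,0,0,0],[0,0,0.0015,0,0,0],[0,0,0.002,0,0,0],[0,0,0.0025,0,0,0],[0,0,0.003,0,0,0],[0,0,0.0035,0,0,0],[0,0,0.004,0,0,0],[0,0,0.004,0,0,0],[0,0,0.004,0,0,0]]'
```

```text
t: 19.05
ee_pos: [0.4398, 0.035, -0.0384]
tool_rot: [-0.0, 0.61, 0.793, 0.0]
force: [0.0, 0.0, -1.0]
width: 0.0452
grip_force: 46.0
```

```bash
python3 -m pendant '[[0,0,0.0005,0,0,0],[0,0,0.001,0,0,0],[0,0,0.0015,0,0,0],[0,0,0.002,0,0,0],[0,0,0.0025,0,0,0],[0,0,0.003,0,0,0],[0,0,0.0035,0,0,0],[0,0,0.004,0,0,0],[0,0,0.004,0,0,0],[0,0,0.004,0,0,0]]'
```

```text
t: 20.05
ee_pos: [0.4399, 0.035, -0.0394]
tool_rot: [0.0, 0.61, 0.793, 0.0]
force: [-7.5, 1.1, 27.6]
width: 0.0449
grip_force: 60.7
```

```bash
python3 -m pendant '[[0,0,-0.001,0,0,0],[0,0,-0.002,0,0,0],[0,0,-0.0025,0,0,0],[0,0,-0.0025,0,0,0],[0,0,-0.0025,0,0,0],[0,0,-0.0025,0,0,0],[0,0,-0.0025,0,0,0],[0,0,-0.0025,0,0,0],[0,0,-0.0025,0,0,0],[0,0,-0.0025,0,0,0]]' 0.65
python3 -m pendant '[[0,0,-0.005,0,0,0],[0,0,-0.015,0,0,0],[0,0,-0.03,0,0,0],[0,0,-0.06,0,0,0],[0,0,-0.1,0,0,0],[0,0,-0.15,0,0,0],[0,0,-0.2,0,0,0],[0,0,-0.2,0,0,0],[0,0,-0.2,0,0,0],[0,0,-0.2,0,0,0]]' 0.8
python3 - <<'E'
from h import *
t=snap("top");w=snap("wrist")
cv2.imwrite("pics/tmp_w.png",w["color"])
# dark blob near cap position in wrist
u=proj(w,[.44,.035,.02]);print("exp",u)
g=w["color"].max(2);m=(g<75).astype(np.uint8);n,l,st,ce=cv2.connectedComponentsWithStats(m)
for i in range(1,n):
    if st[i,4]>150: print(st[i],ce[i].round(1))
E
```

```text
t: 21.05
ee_pos: [0.4398, 0.035, -0.0396]
tool_rot: [-0.0, 0.61, 0.793, 0.0]
force: [0.9, -0.4, -0.6]
width: 0.0558
grip_force: 0.0
t: 22.05
ee_pos: [0.4389, 0.035, 0.1197]
tool_rot: [-0.001, 0.61, 0.793, -0.0]
force: [0.3, 0.2, -0.2]
width: 0.0686
grip_force: 0.0
exp [256.96597702 185.32897598]
[    0     0   167   248 20957] [ 65.1 119.6]
[ 412    0  100   90 6707] [469.4  37.9]
[ 210   33   38   43 1294] [228.6  54. ]
[164  73  24 105 477] [175.5 127.1]
[237 163  43  34 166] [260.8 172.1]
[    0   206   512   178 52661] [295.  321.3]
```

Run:
```python
from h import *
steps([.577,-.286,.165],toolU())
t=snap("top");s=snap("side")
for n,c in(("t",t),("s",s)):
    h=cv2.cvtColor(c["color"],cv2.COLOR_BGR2HSV);m=cv2.inRange(h,(4,170,120),(18,255,255));k,l,st,ce=cv2.connectedComponentsWithStats(m)
    for i in range(1,k):
        if st[i,4]>15: print(n,st[i],ce[i].round(1))
```

```text
at [0.4385 0.035  0.1191] F [ 0.6  0.6 -0.3] to [ 0.577 -0.286  0.165]
[-0.4321  0.0643 -0.0583 -0.0046  0.9964 -0.0012]
t [484  41  28  34 674] [500.   55.4]
t [272 138  21  13 143] [281.5 144.1]
t [312 192  12  12  85] [317.1 197.2]
t [307 199   8   9  30] [309.4 203.6]
t [372 234  58   3  60] [401.4 235.9]
t [ 82 236 133   2 174] [137.5 236.2]
t [266 236  39   1  39] [285. 236.]
s [268  93   6   6  20] [269.6  95. ]
s [247 101  13   9  97] [253.1 104.9]
s [308 187  21  34  46] [317.9 203.9]
s [209 252  80 132 291] [247.3 321.5]
```

```bash
python3 -m pendant '[[-0.02,0.002,-0.03,0,0.1,0],[-0.07,0.01,-0.06,0,0.2,0],[-0.13,0.02,-0.07,0,0.35,0],[-0.19,0.03,-0.07,0,0.5,0],[-0.25,0.04,-0.06,0,0.65,0],[-0.31,0.046,-0.06,0,0.8,0],[-0.37,0.055,-0.06,0,0.95,0],[-0.432,0.064,-0.058,0,1,0],[-0.432,0.064,-0.058,0,1,0],[-0.432,0.064,-0.058,0,1,0]]'
cat > key.py <<'E'
from h import *
from scipy.optimize import minimize
def mask(c,near,r=None):
    h=cv2.cvtColor(c["color"],cv2.COLOR_BGR2HSV);m=cv2.inRange(h,(4,150,70),(18,255,255))
    k,l,st,ce=cv2.connectedComponentsWithStats(m)
    d=[np.linalg.norm(ce[i]-near)+(1e6 if st[i,4]<50 else 0) for i in range(k)];d[0]=1e9;i=int(np.argmin(d))
    return (l==i).astype(np.uint8),st[i]
def frame(v): # foot pos, lean dir via rotvec: Rz(yaw) then tilt
    return R.from_euler("z",v[3])*R.from_euler("y",-v[4])*R.from_euler("x",v[5])
def hull(c,v,S,z0=.039,z1=.095):
    Rk=frame(v);P=[[a*.008,b*.008,z] for a in(-1,1) for b in(-1,1) for z in(z0,z1)]
    uv=np.array([proj(c,Rk.apply(p)+v[:3]) for p in P],np.float32)
    return cv2.convexHull(uv)*1.0
def iou(c,m,v,S=4):
    x,y,w,h=cv2.boundingRect(m);x-=15;y-=15;w+=30;h+=30
    M=cv2.resize(m[y:y+h,x:x+w],None,fx=S,fy=S,interpolation=cv2.INTER_LINEAR)
    q=(hull(c,v,S)-[x-0.+0-0.5+.5,y])*S+ (S-1)/2
    I=np.zeros_like(M);cv2.fillPoly(I,[np.round(q*16).astype(np.int32)],1,shift=4)
    return (I&M).sum()/max(1,(I|M).sum())
def fit(views,v0):
    best=None
    def L(d): v=v0+d*np.array([.01,.01,.01,.1,.1,.1]); return -sum(wt*iou(c,m,v) for c,m,wt in views)+ .02*(d[5]**2)
    rng=np.random.default_rng(0)
    for k in range(8):
        r=minimize(L,rng.normal(0,.6,6)*(k>0),method="Nelder-Mead",options=dict(maxiter=700,initial_simplex=None,xatol=1e-3,fatol=1e-5))
        if best is None or r.fun<best.fun: best=r
    return v0+best.x*np.array([.01,.01,.01,.1,.1,.1]),best.fun
E
python3 - <<'E'
from key import *
w=snap("wrist");t=snap("top");s=snap("side");np.save("w_key1.npy",w,allow_pickle=True)
p,Ro,st=pose();print(p)
# foot guess: stand well top minus depth
v0=np.array([.558,-.205,.03,1.83,.56,0]);tip=frame(v0).apply([0,0,.067])+v0[:3]
V=[]
for n,c,wt in(("w",w,3),("t",t,1),("s",s,1)):
    m,q=mask(c,proj(c,tip));print(n,q,proj(c,tip).round());V.append((c,m,wt))
for sel in(V,V[:1],V[:2]):
    v,f=fit(sel,v0);print(v.round(4),f,[round(iou(c,m,v),3) for c,m,_ in V])
E
```

```text
t: 23.25
ee_pos: [0.5774, -0.2888, 0.1612]
tool_rot: [-0.208, 0.59, 0.764, 0.159]
force: [-0.6, 2.0, 0.1]
width: 0.0688
grip_force: 0.0
[ 0.57774751 -0.28509196  0.16633849]
w [247 174  21  36 454] [259. 181.]
t [207 235  61   3 152] [279. 144.]
s [230 156  12  23 171] [235. 166.]
[ 0.5634 -0.2076  0.0189  1.6849  0.5646  0.0052] -2.8593559211280324 [np.float64(0.713), np.float64(0.0), np.float64(0.719)]
[ 0.5627 -0.2045  0.0117  1.6506  0.6248  0.026 ] -2.2069767202764776 [np.float64(0.736), np.float64(0.0), np.float64(0.479)]
[ 0.5627 -0.2045  0.0117  1.6506  0.6248  0.026 ] -2.2069767202764776 [np.float64(0.736), np.float64(0.0), np.float64(0.479)]
```

Run:
```python
from h import *
w=np.load("w_key1.npy",allow_pickle=True).item();im=w["color"];h=cv2.cvtColor(im,cv2.COLOR_BGR2HSV)
x0,y0=228,162
for y in range(y0,222):
    print(y,"".join("O" if 4<=a[0]<=18 and a[1]>150 and a[2]>70 else "#" if a[2]<60 else "+" if a[2]<110 else "w" if a[1]<60 else "." for a in h[y,x0:290]))
```

```text
162 ..............................................................
163 ..............................................................
164 ..............................................................
165 ..............................................................
166 ..............................................................
167 .......................+......................................
168 .......................+...wwwwwwwww..........................
169 .......................+...wwwwwwwwwwwwwww....................
170 .......................+...wwwwwwwwwwwwwww....................
171 .......................+...wwwwwwwwwwwwwww....................
172 ......................++...www.....wwwwwww....................
173 ......................++...w.........wwwww....................
174 ......................++.....OOOOOO...wwww....................
175 ......................++...OOOOOOOOOO..ww.....................
176 ......................+...OOOOOOOOOOOO..w.....................
177 ......................+..OOOOOOOOOOOOOO.......................
178 ......................+.
[... 2219 characters left out ...]
..............................
212 ..............................................................
213 ..............................................................
214 ..............................................................
215 ..............................................................
216 ..............................................................
217 ..............................................................
218 ..............................................................
219 ..............................................................
220 ..............................................................
221 ..............................................................
```

Run:
```python
from key import *
w=np.load("w_key1.npy",allow_pickle=True).item()
t=snap("top");t["color"]=cv2.resize(cv2.imread("pics/top0.png"),(512,384),interpolation=cv2.INTER_AREA)
s=snap("side");s["color"]=cv2.resize(cv2.imread("pics/side0.png"),(512,384),interpolation=cv2.INTER_AREA)
v0=np.array([.560,-.205,.025,1.75,.56,0]);tip=frame(v0).apply([0,0,.067])+v0[:3]
V=[]
for n,c,wt in(("w",w,3),("t",t,1),("s",s,1)):
    m,q=mask(c,proj(c,tip));ct=np.vstack(cv2.findContours(m,0,2)[0]);m2=np.zeros_like(m);cv2.fillConvexPoly(m2,cv2.convexHull(ct),1);print(n,q,proj(c,tip).round());V.append((c,m2,wt))
for sel in(V,V[:2],[V[0],V[2]],V[:1]):
    v,f=fit(sel,v0);print(v.round(4),round(f,3),[round(iou(c,m,v),3) for c,m,_ in V],"end",proj(w,frame(v).apply([0,0,.095])+v[:3]).round(1),"tip",(frame(v).apply([0,0,.095])+v[:3]).round(4))
```

```text
w [247 174  21  36 454] [258. 183.]
t [271 138  23  14 176] [279. 145.]
s [230 156  12  23 191] [235. 168.]
[ 0.5657 -0.2105  0.0215  1.6029  0.5696  0.0278] -4.311 [np.float64(0.877), np.float64(0.849), np.float64(0.831)] end [255.5 199.5] tip [ 0.57   -0.2616  0.1015]
[ 0.5621 -0.2091  0.0245  1.7624  0.6129 -0.0186] -3.523 [np.float64(0.904), np.float64(0.811), np.float64(0.782)] end [255.9 200.9] tip [ 0.5708 -0.263   0.1022]
[ 0.5615 -0.199   0.028   1.7252  0.7437 -0.0062] -3.323 [np.float64(0.842), np.float64(0.823), np.float64(0.797)] end [256.1 201.6] tip [ 0.5708 -0.2627  0.0979]
[ 0.5638 -0.2093  0.0242  1.6874  0.604   0.0038] -2.778 [np.float64(0.926), np.float64(0.818), np.float64(0.817)] end [255.7 200.6] tip [ 0.5705 -0.2629  0.1024]
```

```bash
cat >> key.py <<'E'
def ktool(v): return frame(v)*R.from_euler("x",180,degrees=True)
KV=np.array([.563,-.2093,.0242,1.70,.60,0])
def K(z): return frame(KV).apply([0,0,z/1e3])+KV[:3]
E
python3 - <<'E'
from key import *
steps(K(85),ktool(KV));steps(K(22),ktool(KV))
E
```

```text
at [ 0.5779 -0.2845  0.168 ] F [0.2 0.7 0.4] to [ 0.5692 -0.2569  0.0944]
[-0.0147 -0.0017  0.0978 -0.1326  0.1457  0.2136]
at [ 0.5779 -0.2845  0.168 ] F [0.2 0.7 0.4] to [ 0.5646 -0.2216  0.0424]
[-0.009   0.0041  0.1761 -0.1326  0.1457  0.2136]
```

```bash
python3 -m pendant '[[-0.007,0,0.01,-0.07,0.07,0.1],[-0.0147,-0.0017,0.03,-0.1326,0.1457,0.2136],[-0.0147,-0.0017,0.055,-0.1326,0.1457,0.2136],[-0.0147,-0.0017,0.08,-0.1326,0.1457,0.2136],[-0.0147,-0.0017,0.0978,-0.1326,0.1457,0.2136],[-0.013,0,0.12,-0.1326,0.1457,0.2136],[-0.011,0.002,0.14,-0.1326,0.1457,0.2136],[-0.01,0.003,0.16,-0.1326,0.1457,0.2136],[-0.009,0.0041,0.176,-0.1326,0.1457,0.2136],[-0.009,0.0041,0.176,-0.1326,0.1457,0.2136]]'
python3 -m pendant '[[0,0,0,0,0,0],[0,0,0,0,0,0],[0,0,0,0,0,0],[0,0,0,0,0,0],[0,0,0,0,0,0],[0,0,0,0,0,0],[0,0,0,0,0,0],[0,0,0,0,0,0],[0,0,0,0,0,0],[0,0,0,0,0,0]]' 0.1 40
python3 - <<'E'
from key import *
steps(K(22),ktool(KV))
E
```

```text
t: 24.5
ee_pos: [0.5638, -0.2203, 0.0418]
tool_rot: [-0.223, 0.63, 0.718, 0.195]
force: [-0.1, -0.2, 1.0]
width: 0.0682
grip_force: 0.0
t: 25.5
ee_pos: [0.5651, -0.2237, 0.0415]
tool_rot: [-0.222, 0.631, 0.717, 0.195]
force: [1.4, -2.7, 5.3]
width: 0.0153
grip_force: 41.7
at [ 0.5651 -0.2237  0.0415] F [ 1.4 -2.7  5.3] to [ 0.5646 -0.2216  0.0424]
[ 0.0028 -0.0003  0.0006  0.0029  0.0005 -0.0027]
```

```bash
python3 -m pendant '[[0,0,-0.005,0,0,0],[0,0,-0.015,0,0,0],[0,0,-0.025,0,0,0],[0,0,-0.035,0,0,0],[0,0,-0.045,0,0,0],[0,0,-0.055,0,0,0],[0,0,-0.065,0,0,0],[0,0,-0.08,0,0,0],[0,0,-0.1,0,0,0],[0,0,-0.1,0,0,0]]' - 60
python3 - <<'E'
from key import *
steps(T(0,57,60),toolU())
w=snap("wrist");np.save("w_key2.npy",w,allow_pickle=True);im=w["color"];h=cv2.cvtColor(im,cv2.COLOR_BGR2HSV)
p,Ro,_=pose()
print([proj(w,p+Ro.apply([0,0,z])).round(1).tolist() for z in(.022,0,-.017,-.073)])
for y in range(190,275,1):
    print(y,"".join("O" if 4<=a[0]<=18 and a[1]>150 and a[2]>70 else "#" if a[2]<60 else "+" if a[2]<110 else "w" if a[1]<60 else "." for a in h[y,215:300]))
E
```

```text
t: 26.5
ee_pos: [0.571, -0.2696, 0.1086]
tool_rot: [-0.221, 0.632, 0.717, 0.195]
force: [0.0, -0.1, 0.1]
width: 0.0149
grip_force: 58.7
at [ 0.571  -0.2696  0.1086] F [ 0.  -0.1  0.1] to [ 0.4599 -0.1105  0.107 ]
[ 0.1765 -0.1127  0.1226  0.1368 -0.1424 -0.2134]
[[255.2, 208.1], [255.1, 218.2], [255.1, 227.7], [254.7, 276.8]]
190 ............................+........................................................
191 ............................+..........wwwwww........................................
192 ............................+.......wwwwwwwwwwww.....................................
193 ............................+.....wwwwwwwwwwwwwwww...................................
194 .................................wwwwwwwwwwwwwwwwww..................................
195 ................................wwwwwwwwwwwwwwwwwww..................................
196 ...............................wwwwwwwwwwwwwwwwwwwww.................................
197 ..............................wwwwwwwwwwwwwwwwwwwwwww................................
198 ..............................wwwwwwwwwwwwwwwwww
[... 6177 characters left out ...]
+++++++++OOOOOOOOOOOOOOOO+++OOOOOOOOOOOOOOOOO+++++++++++++++++++++++++
268 ++++++++++++++++++++++++OOOOOOOOOOOO+++++++++++OOOOOOOOOOOOO+++++++++++++++++++++++++
269 +++++++++++++++++#++++++OOOOOOOOOO+++++++++++++++OOOOOOOOOOO++++++++++++++++++++++++#
270 +++++++++++++++++#++++++OOOOOOOOO+++++++++++++++++OOOOOOOOOO+++++++++++++++++++++++++
271 ++#+++++++++++++###+++++OOOOOOOO+++++++++++++++++++OOOOOOOO+++++++#++++++++++++++++++
272 ++++++++++++++++####++++OOOOOOO+++++++++++++++++++++OOOOOOO+++++++#++++++++++++++++++
273 ++++++++++++++++####++++OOOOOO++#++++++++++++++++++++OOOOOO+++++++#+++++++++++++++#++
274 ++++++++++++++++####++++OOOOOO++++#++++++++++++++++++OOOOOO+++++#+#+++++++++++++++++#
```

Run:
```python
from key import *
from scipy.optimize import least_squares
w=np.load("w_key2.npy",allow_pickle=True).item()
p=np.array([.571,-.2696,.1086]);_,Ro,_=pose()
th=np.linspace(0,2*np.pi,180)
def circ(v,z,r):
    x,y,zf,ph=v;Rk=R.from_euler("x",180,degrees=True)*R.from_euler("y",ph)
    P=np.c_[r*np.cos(th),r*np.sin(th),np.full(180,z)]
    q=Ro.apply(Rk.apply(P)+[x,y,zf])+p
    return np.array([proj(w,a) for a in q])
def f(v):
    a=circ(v,.0,.01);b=circ(v,.006,.01);c=circ(v,.036,.0095);c2=circ(v,.039,.0095);e=circ(v,.095,.0055)
    o=np.vstack([a,b]);cc=np.vstack([c,c2])
    return np.array([o[:,1].min()-190.5, o[:,0].min()-243.5,o[:,0].max()-269.2, cc[:,1].min()-207.5, e[:,1].min()-266.5])
print(f([0,0,.022,0]).round(1))
for z in(None,.022,.024):
    g=(lambda v:f(v)) if z is None else (lambda v,z=z:f([v[0],v[1],z,v[3]]))
    r=least_squares(g,[0,0,.022,0],x_scale=[.01,.01,.01,.1],diff_step=1e-3 if 0 else None);print(z,r.x.round(4),r.fun.round(1))
```

```text
[ 5.2 -1.8 -0.2  4.8  0.3]
None [ 0.0031  0.0007  0.028  -0.065 ] [-0.6 -0.5  0.5  0.8 -0.2]
0.022 [ 0.0044  0.0007  0.022  -0.0432] [-0.4 -0.9  0.9  0.6 -0.2]
0.024 [ 0.004   0.0007  0.0179 -0.0504] [-0.5 -0.8  0.8  0.7 -0.2]
```

```bash
cat >> key.py <<'E'
FX=np.array([.0037,.0007,.0245]);PH=-.052
def go(x,y,z): # foot underside at track x,y,z mm, key along normal
    Rt=unitR(YAW)*R.from_euler("y",-PH)*R.from_euler("x",180,degrees=True)
    steps(T(x,y,z)-Rt.apply(FX),Rt)
def foot():
    p,Ro,s=pose();return tr(p+Ro.apply(FX))
E
python3 - <<'E'
from key import *
print(foot());go(0,57,60);go(0,57,14)
E
```

```text
[-151.62636607  -12.54433649  127.30913745]
at [ 0.5708 -0.269   0.1076] F [ 0.2 -0.5 -0.7] to [ 0.4629 -0.1246  0.1271]
[ 0.1757 -0.111   0.0904  0.1299 -0.2433 -0.217 ]
at [ 0.5708 -0.269   0.1076] F [ 0.2 -0.5 -0.7] to [ 0.457  -0.1024  0.0873]
[ 0.1711 -0.1148  0.1476  0.1299 -0.2433 -0.217 ]
```

```bash
python3 -m pendant '[[0.01,-0.005,-0.03,0.02,-0.04,-0.03],[0.04,-0.02,-0.04,0.04,-0.08,-0.06],[0.07,-0.04,-0.03,0.07,-0.12,-0.1],[0.1,-0.06,-0.01,0.1,-0.18,-0.15],[0.13,-0.08,0.02,0.13,-0.24,-0.2],[0.155,-0.1,0.05,0.13,-0.243,-0.217],[0.1757,-0.111,0.09,0.13,-0.243,-0.217],[0.1757,-0.111,0.09,0.13,-0.243,-0.217],[0.1757,-0.111,0.09,0.13,-0.243,-0.217],[0.1757,-0.111,0.09,0.13,-0.243,-0.217]]'
python3 - <<'E'
from key import *
print(foot());go(0,57,12)
E
```

```text
t: 27.55
ee_pos: [0.4633, -0.1247, 0.1273]
tool_rot: [-0.185, 0.593, 0.771, 0.143]
force: [-0.6, 0.1, -1.3]
width: 0.0151
grip_force: 58.7
[3.20728220e-02 5.66903148e+01 6.02673756e+01]
at [ 0.4633 -0.1247  0.1273] F [-0.6  0.1 -1.3] to [ 0.4568 -0.1014  0.0855]
[ 0.0031 -0.0004  0.0603 -0.0008 -0.001   0.0011]
```

```bash
python3 -m pendant '[[0.001,0,0.02,0,0,0],[0.002,0,0.035,0,0,0],[0.003,0,0.047,0,0,0],[0.003,0,0.055,0,0,0],[0.0031,-0.0004,0.06,0,0,0],[0.0031,-0.0004,0.06,0,0,0],[0.0031,-0.0004,0.06,0,0,0],[0.0031,-0.0004,0.06,0,0,0],[0.0031,-0.0004,0.06,0,0,0],[0.0031,-0.0004,0.06,0,0,0]]'
python3 - <<'E'
from key import *
print(foot(),pose()[2]["force"])
w=snap("wrist");np.save("w_key3.npy",w,allow_pickle=True);h=cv2.cvtColor(w["color"],cv2.COLOR_BGR2HSV)
for n,z in(("gate",0),):
  print(n,[proj(w,T(x,y,z)).round(1).tolist() for x,y in((12.5,70.5),(12.5,43.5),(-12.5,70.5),(-12.5,43.5),(5.5,43.5),(-5.5,43.5),(0,-41),(0,57))])
for y in range(172,236):
    print(y,"".join("O" if 4<=a[0]<=18 and a[1]>150 and a[2]>70 else "#" if a[2]<60 else "+" if a[2]<110 else ("w" if a[2]>200 else "m") if a[1]<60 else "." for a in h[y,205:335]))
E
```

```text
t: 28.55
ee_pos: [0.456, -0.1009, 0.0857]
tool_rot: [-0.186, 0.593, 0.771, 0.143]
force: [0.3, -0.2, -0.3]
width: 0.0154
grip_force: 58.7
[ 0.76401672 57.62106554 11.81997856] [ 0.32269801 -0.23098693 -0.27978263]
gate [[239.9, 183.6], [274.4, 183.6], [240.4, 213.2], [273.7, 213.3], [274.2, 192.1], [273.9, 205.2], [379.0, 198.9], [257.1, 198.7]]
172 ...wwwwwwwwwwwwwww..mwwmmmmmmwwwwwwwwwwwwwwwwwwwwwwwwwwwwwwwwwwwwwwwwwwwwwwwwwwwwwwwwwwwwwwwwwwwwwwmmmwwwwwwwwwwwwwwwwwwwwwwwwwwww
173 ....wwwwwwwwwwwwwww.mwwwwwwwwwwwwwwwwwwwwwwwwwwwwwwwwwwwwwwwwwwwwwwwwwwwwwwwwwwwwwwwwwwwwwwwwwwwwwwwwwwwwwwwwwwwwwwwwwwwwwwwwwwwww
174 ....wwwwwwwwwwwwwww.mwwwwwwwwwwwwwwwwwwwwwwwwwwwwwwwwwwwwwwwwwwwwwwwwwwwwwwwwwwwwwwwwwwwwwwwwwwwwwwwwwwwwwwwwwwwwwwwwwwwwwwwwwwwww
175 ....wwwwww.wwwwwwww.wwwwwwwwwwwwwwwwwwwwwwwwwwwwwwwwwwwwwwwwwwwwwwwwwwwwwwwwwwwwwwwwwwwwwwwwwwwwwwwwwwwwwwwwwwwwwwwwwwwwwwwwwwwwww
176 ......wwww..wwwwwwwwwwwwwwwwwwwwwwwwwwwwwwwwwwwwwwwwwwwwwwwwwwwwwwwwwwwwwwwwwwwwwwwwwwwwwwwwwwwwwwwwwwwwwwwwwwwwwwwwwwwwwwwwwwwwww
177 ......wwwww.wwwwwww.wwwwwwwwwwwwwwwwwwwwwwwwwwwwwwwwwwwwwwwwwwwwwwwwwwwww
[... 7187 characters left out ...]
wwwwwwwwwwwwwwwwwwwwwwwww
231 ........................+++++++++++#++OOOOOOOOOOOOOOOOOOOOOOOOOOOO++++mmmmmmmmmwwwwwwwwwwwwwwwmmmmmmmmmwwwwwwwwwwwwwwwwwwwwwwwwwww
232 .......................++++++++++++#++OOOOOOOOOOOOOOOOOOOOOOOOOOOO++++mmmmmmmmmmwwwwwwwwwwwwwwmmmmmmmmmwwwwwwwwwwwwwwwwwwwwwwwwwww
233 .......................+++++++++++##++OOOOOOOOOOOOOOOOOOOOOOOOOOOO++++mmmmmmmmmmwwwwwwwwwwwwwwmmmmmmmmwwwwwwwwwwwwwwwwwwwwwwwwwwww
234 ........................++++++++++##++OOOOOOOOOOOOOOOOOOOOOOOOOOOO++++mmmmmmmmmmwwwwwwwwwwwwwwwmmmmmmwwwwwwwwwwwwwwwwwwwwwwwwwwwww
235 .......................+++++++++++##+OOOOOOOOOOOOOOOOOOOOOOOOOOOOO++++mmmmmmmmmmmwwwwwwwwwwwwwwwmmmmwwwwwwwwwwwwwwwwwwwwwwwwwwwwww
```

Run:
```python
from key import *
go(-0.4,57.2,2);go(-0.4,57.2,-16)
```

```text
at [ 0.456  -0.1009  0.0857] F [ 0.3 -0.1 -0.1] to [ 0.4554 -0.097   0.0767]
[-0.0008  0.0005  0.0123 -0.002  -0.003   0.0004]
at [ 0.456  -0.1009  0.0857] F [ 0.3 -0.1 -0.1] to [ 0.4531 -0.0883  0.0611]
[ 0.0003  0.0006  0.0347 -0.002  -0.003   0.0004]
```

```bash
python3 -m pendant '[[-0.0008,0.0005,0.004,0,0,0],[-0.0008,0.0005,0.008,0,0,0],[-0.0008,0.0005,0.012,0,0,0],[-0.0005,0.0006,0.016,0,0,0],[-0.0003,0.0006,0.02,0,0,0],[0,0.0006,0.024,0,0,0],[0,0.0006,0.027,0,0,0],[0.0002,0.0006,0.03,0,0,0],[0.0003,0.0006,0.032,0,0,0],[0.0003,0.0006,0.0347,0,0,0]]'
python3 -c "
from key import *
print(foot())"
```

```text
t: 29.6
ee_pos: [0.453, -0.0881, 0.0609]
tool_rot: [-0.186, 0.593, 0.771, 0.143]
force: [0.4, 0.2, -1.2]
width: 0.0148
grip_force: 58.7
[ -0.30447195  57.23229026 -16.25373439]
```

```bash
python3 -m pendant '[[0,0,0.001,0,0,0],[0,0,0.002,0,0,0],[0,0,0.003,0,0,0],[0,0,0.004,0,0,0],[0,0,0.005,0,0,0],[0,0,0.0055,0,0,0],[0,0,0.006,0,0,0],[0,0,0.006,0,0,0],[0,0,0.006,0,0,0],[0,0,0.006,0,0,0]]'
python3 -c "
from key import *
print(foot())"
```

```text
t: 30.6
ee_pos: [0.4526, -0.0864, 0.0572]
tool_rot: [-0.186, 0.593, 0.771, 0.142]
force: [-0.0, -2.4, 5.1]
width: 0.0153
grip_force: 59.7
[ -0.64072623  57.17238163 -20.28014316]
```

```bash
python3 -m pendant '[[0,0.003,0,0,0,0],[0.0002,0.008,0,0,0,0],[0.0004,0.013,0,0,0,0],[0.0004,0.018,0,0,0,0],[0.0004,0.023,0,0,0,0],[0.0004,0.028,0,0,0,0],[0.0004,0.033,0,0,0,0],[0.0004,0.038,0,0,0,0],[0.0004,0.042,0,0,0,0],[0.0004,0.0435,0,0,0,0]]'
python3 -c "
from key import *
print(foot(),unitR(YAW).inv().apply(pose()[2]['force']))"
```

```text
t: 31.6
ee_pos: [0.4853, -0.0777, 0.0571]
tool_rot: [-0.186, 0.593, 0.771, 0.141]
force: [-3.6, -4.7, 5.0]
width: 0.0155
grip_force: 59.7
[ -0.65485036  23.45554078 -20.46078249] [-0.64055871  4.71402271  6.16530484]
```

```bash
cat > f.sh <<'E'
python3 -c "
from key import *
print(foot().round(2),unitR(YAW).inv().apply(pose()[2]['force']).round(1))"
E
python3 -m pendant '[[0,0.001,0,0,0,0],[0,0.002,0,0,0,0],[0,0.003,0,0,0,0],[0,0.004,0,0,0,0],[0,0.005,0,0,0,0],[0,0.006,0,0,0,0],[0,0.0065,0,0,0,0],[0,0.0065,0,0,0,0],[0,0.0065,0,0,0,0],[0,0.0065,0,0,0,0]]'|head -1; sh f.sh
```

```text
t: 32.6
[ -0.63  18.33 -20.48] [-0.3  3.   5.9]
```

```bash
python3 -m pendant '[[0,0.001,0,0,0,0],[0,0.002,0,0,0,0],[0,0.003,0,0,0,0],[0,0.004,0,0,0,0],[0,0.005,0,0,0,0],[0,0.006,0,0,0,0],[0,0.006,0,0,0,0],[0,0.006,0,0,0,0],[0,0.006,0,0,0,0],[0,0.006,0,0,0,0]]'|head -1; sh f.sh
```

```text
t: 33.6
[ -0.56  13.44 -20.57] [-0.4  5.2  6.4]
```

```bash
python3 -m pendant '[[0,0.001,0,0,0,0],[0,0.002,0,0,0,0],[0,0.003,0,0,0,0],[0,0.004,0,0,0,0],[0,0.005,0,0,0,0],[0,0.006,0,0,0,0],[0,0.006,0,0,0,0],[0,0.006,0,0,0,0],[0,0.006,0,0,0,0],[0,0.006,0,0,0,0]]'|head -1; sh f.sh
```

```text
t: 34.6
[ -0.16   7.38 -21.15] [-0.4  1.   1.6]
```

```bash
python3 -m pendant '[[0,0.001,0,0,0,0],[0,0.002,0,0,0,0],[0,0.003,0,0,0,0],[0,0.004,0,0,0,0],[0,0.005,0,0,0,0],[0,0.006,0,0,0,0],[0,0.006,0,0,0,0],[0,0.006,0,0,0,0],[0,0.006,0,0,0,0],[0,0.006,0,0,0,0]]'|head -1; sh f.sh
```

```text
t: 35.6
[ -0.18   2.93 -21.06] [-0.7 -0.4  0.1]
```

```bash
python3 -m pendant '[[0,-0.001,0,0,0,0],[0,-0.0025,0,0,0,0],[0,-0.0027,0.001,0,0,0],[0,-0.0027,0.002,0,0,0],[0,-0.0027,0.003,0,0,0],[0,-0.0027,0.004,0,0,0],[0,-0.0027,0.005,0,0,0],[0,-0.0027,0.006,0,0,0],[0,-0.0027,0.006,0,0,0],[0,-0.0027,0.006,0,0,0]]'|head -1; sh f.sh
```

```text
t: 36.6
[ -0.43   5.06 -25.89] [-0.7 -0.1  0.3]
```

```bash
python3 -m pendant '[[0,0,0.001,0,0,0],[0,0,0.002,0,0,0],[0,0,0.003,0,0,0],[0,0,0.004,0,0,0],[0,0,0.005,0,0,0],[0,0,0.0055,0,0,0],[0,0,0.006,0,0,0],[0,0,0.0065,0,0,0],[0,0,0.0065,0,0,0],[0,0,0.0065,0,0,0]]'|head -1; sh f.sh
```

```text
t: 37.6
[ -0.74   5.03 -30.5 ] [1.1 1.9 5.7]
```

```bash
python3 -m pendant '[[0,0,-0.0005,0,0,0],[0,0,-0.0007,0,0,0],[0,0,-0.0007,0,0,0],[0,0,-0.0007,0,0,0],[0,0,-0.0007,0,0,0],[0,0,-0.0007,0,0,0],[0,0,-0.0007,0,0,0],[0,0,-0.0007,0,0,0],[0,0,-0.0007,0,0,0],[0,0,-0.0007,0,0,0]]' 0.6
python3 -m pendant '[[0,0,-0.01,0,0,0],[0,0,-0.025,0,0,0],[0,0,-0.04,0,0,0],[0,0,-0.06,0,0,0],[0,0,-0.08,0,0,0],[0,0,-0.11,0,0,0],[0,0,-0.15,0,0,0],[0,0,-0.17,0,0,0],[0,0,-0.17,0,0,0],[0,0,-0.17,0,0,0]]'
python3 - <<'E'
from key import *
w=snap("wrist");s=snap("side")
a=cv2.resize(w["color"][100:300,140:390],None,fx=2,fy=2);b=cv2.resize(s["color"][165:300,160:290],None,fx=2.3,fy=400/135.)
cv2.imwrite("pics/end.png",np.hstack([a,b]))
print([proj(w,T(0,y,z)).round(1).tolist() for y,z in((5,65),(5,9))])
E
```

```text
t: 38.6
ee_pos: [0.5017, -0.0682, 0.0484]
tool_rot: [-0.186, 0.593, 0.771, 0.143]
force: [-0.5, -0.7, -0.5]
width: 0.0512
grip_force: 0.0
t: 39.6
ee_pos: [0.518, -0.1285, 0.1696]
tool_rot: [-0.186, 0.593, 0.771, 0.143]
force: [-0.3, 1.3, -0.7]
width: 0.0512
grip_force: 0.0
[[256.1, 193.4], [256.1, 177.4]]
```

View pics/end.png

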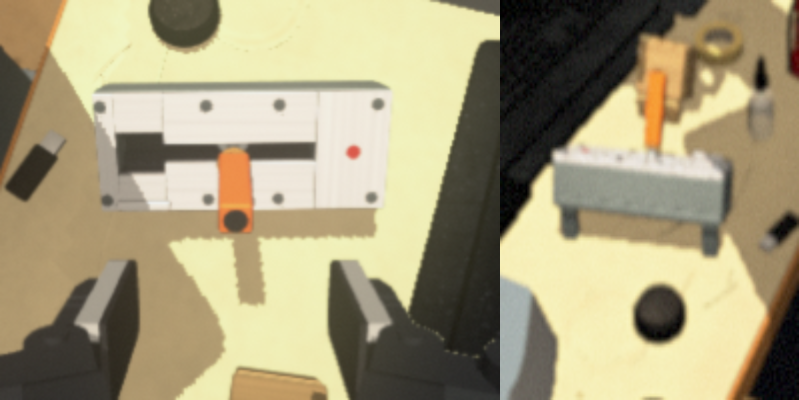

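Run:
```python
from key import *
w=snap("wrist");th=np.linspace(0,2*np.pi,90);h=cv2.cvtColor(w["color"],cv2.COLOR_BGR2HSV)
def circ(x,z,ph,zz,r):
    P=np.c_[r*np.cos(th),r*np.sin(th),np.full(90,zz)];q=R.from_euler("y",ph).apply(P)*1e3+[x,5,z]
    return np.array([proj(w,T(*a)) for a in q])
for x,z,d in((0,-30,0),(0,-30,-4),(0,-30,-6),(1,-29,-7),(2,-29,-8),(0,-20,-6),(0,-20,-9)):
    c=circ(x,z,np.radians(d),.039,.0095);e=circ(x,z,np.radians(d),.095,.0055)
    print(x,z,d,"collar top row",c[:,1].min().round(1),"w",np.ptp(c[:,0]).round(1),"end",e.mean(0).round(1),"rows",e[:,1].min().round(1),e[:,1].max().round(1))
for y in range(166,220,1):
    print(y,"".join("O" if 4<=a[0]<=18 and a[1]>150 and a[2]>70 else "+" if a[2]<110 else ("w" if a[2]>200 else "m") if a[1]<60 else "." for a in h[y,238:278]))
```

```text
0 -30 0 collar top row 169.8 w 17.5 end [256.7 194.4] rows 188.6 200.3
0 -30 -4 collar top row 172.4 w 17.5 end [256.7 201.3] rows 195.8 206.9
0 -30 -6 collar top row 173.7 w 17.4 end [256.7 204.6] rows 199.2 210.1
1 -29 -7 collar top row 173.7 w 17.5 end [256.7 205.6] rows 200.2 211.0
2 -29 -8 collar top row 173.4 w 17.5 end [256.7 206.2] rows 200.9 211.5
0 -20 -6 collar top row 176.0 w 18.0 end [256.7 208.6] rows 203.0 214.2
0 -20 -9 collar top row 178.0 w 17.9 end [256.7 213.5] rows 208.2 218.9
166 wwwwwwwwwwwwwwwwwwwwwwwwwwwwwwwwwwwwwwww
167 wwwwwwwwwwwwwwwwwwwwwwwwwwwwwwwwwwwwwwww
168 wwwwwwwwwwwwwwwwwwwwwwwwwwwwwwwwwwwwwwww
169 wwwwwwwwwwwwwwwwwwwwwwwwwwwwwwwwwwwwwwww
170 wwwwwwwwwwwwwwwwwwwwwwwwwwwwwwwwwwwwwwww
171 wwwwwwwwwwwwwwwwwwwwwwwwwwwwwwwwwwwwwwww
172 wwwwwwwwwwwwwwwwwwwwwwwwwwmmmmmmmmmmmmmm
173 m+mmmmmmm+mmmmmmmmmmmmmmmmm+++++++++++++
174 ++++++++++++mmmmm.....mmmm++++++++++++++
175 +++++++++++++mm.........mm++++++++++++++
176 +++++++++++++.............++++++++++++++
177 ++++++++++++..OOOOOOOOOOO..+++++++++++++
178 ++++++++++++.OOOOOOOOOOOOOO+++++++++++++
179 ++++++++
[... 1132 characters left out ...]
OOOOOOOOOOOOOO.wwwwwwwwww
205 wwwwwwwwwwww.OOOOOOOOOOOOOOOO.wwwwwwwwww
206 ............OOOOOOO....OOOOOO...........
207 ............OOOOO.+++++.OOOOO...........
208 ............OOOO.++++++++.OOO...........
209 ............OOO.++++++++++OOO...........
210 ............OOO+++++++++++.OO...........
211 ............OO.+++++++++++.OO...........
212 ............OOO+++++++++++.OO...........
213 ............OOO+++++++++++OOO...........
214 ............OOO.+++++++++.OOO...........
215 ............OOOO.+++++++.OOOO...........
216 .............OOOO.+++++.OOOO............
217 ........................................
218 ........................................
219 ........................................
```

```bash
python3 -c "
from bench import arm
print(arm.finish_job())"
```

```text
the job is handed in; nothing more can be done
None
```

I handed the job in: the dust cap is on the free desk to the left of the unit, flat and right side up in the last picture. The key is released and standing in the notch at y ≈ 5 mm. The foot reached bottom at z ≈ −30 mm before I let go; the key then leaned roughly 9–10° further downslope in the loose slit.

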